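Slide the red-car puzzle board out over the customer edge

ROBOT

A 6-joint arm with a two-finger parallel gripper is mounted at the origin on the work surface. World frame = base frame: x ahead of the robot, y to its left, z up, the work surface at z = 0. Lengths are in m, angles in rad, forces in N, time in s.
With the tool pointing down it reaches from about 0.375 to 0.975 m from the base axis. Payload 3.8 kg.
Tool frame: the origin (TCP) lies between the finger pads; the fingertips stand 22 mm ahead of it and the grasp point (between the pads) lies 3 mm ahead of it; z points along the fingers, y is the direction in which the jaws open and shut (so a half turn about z gives the same grasp; the last joint's range is limited). The gripper opens to 85 mm and grips with 20 to 120 N. Pads are 22 mm wide; open, the fingers measure 114 mm over their backs; the gripper's body (76 mm by 85 mm) begins 54 mm behind the grasp point. The pads swing forward as they close: fully open they stand 13 mm farther back than shut.
Start: joints at [-1.215, 0.264, 1.604, -0, 1.274, -0.037], TCP at [0.258, -0.624, 0.253] pointing down, gripper open.
Joint ranges: [-2.63, 2.63], [-0.94, 2.18], [0.31, 2.57], [-1.31, 4.45], [0, 2.66], [-2.55, 2.55]. Speed limits (rad/s): [2.57, 2.57, 3.14, 3.14, 3.14, 3.14].

INTERFACE

Orientations are given as a rotation vector (axis times angle).
In Python, from workcell import * gives the robot as it stands.
- The arm moves only by the tool step_arm, never from a script. Its argument "motion" is a list that holds one entry, the list of rows, each a list of 7 numbers: the finger opening in m, from 0 to 0.0854, then the shift along the world's x, y, z in m, then the turn, a rotation vector about the world's x, y, z in degrees. A call has exactly 8 rows; each row is the pose to reach, as a shift and turn from the pose measured when the call began; what a row does not reach only later rows make up. A row lasts 1/8 s, in which the tool goes at most 62.5 mm and 10.7 degrees, less where a joint would pass 70% of its speed; a pose out of reach is approached as far as the arm can. A call with a gripper value outside its range is refused whole. The fingers move at their own pace and stop on an object; "newtons" is the grip in N (left out, the last holds). Time passes only in rows, so rows that repeat a pose let the fingers close, or fill a call up. It gives the time, the measured TCP pose, the force and the opening at its end, in the units of the state.
- read_state(): the state, without advancing time (a new reading comes with each control period).
- read_camera(name): name is "side" or "top" or "wrist"; returns (picture, depth): 480x640x3 uint8, blue, green, red; 480x640 float32, m along the optical axis (not along the pixel's ray), 0 where there is no reading.
- get_calibration(name): a dict with "K" (3x3 intrinsics, pixels), "world_from_camera" (4x4, takes a point from camera to world coordinates). Camera axes: x right, y down, z forward; pixel columns grow to the right and rows downward; lengths in m; the calibration is good to about 2 mm. The wrist camera is an equidistant fisheye: a pixel r from the principal point sees the ray r / f radians off the axis. A picture is of the moment at which its call begins: read the wrist's pose just before it. get_calibration takes no time and is no camera call; for the wrist camera it gives the pose at the moment of the call.
- finish_job(): hands the job in, once; it reports no verdict.
Trained networks look in the newest picture that a camera, given by its name, has taken for a name from the list of things; names that differ only in an ending like _2 or _b are one class to them, and where a whole thing is asked for, a point or a joint stands for the part that bears it (a point fixed in the world has none). Each returns a list of dicts, best first, with "score" (0 to 1); they miss things now and then, are a little off and sometimes report something else, mostly with a low value. They report only what shows in the picture. A call takes as long as a camera call. They do not tell look-alikes from the thing itself.
- spot_in(camera, thing): "xyz" ([x, y, z] in m, in the coordinates of the camera as it stood for that picture, good to about 4 mm: the middle of the surface that is visible of it).
- regions_of(camera, thing): "region" (480x640 bool, what is visible of it).
The state is a dict: "time": time; "q": joint angles; "joint_vel": joint speeds; "joint_torque": joint torques, N m; "tool_pos": TCP position; "tcp_rot": TCP orientation; "wrist_force": force on the tool from outside, world axes, zero at the start; "torque": the same for the moment, N m; "width": opening from 0.0 (shut) to 1.0 (fully open).
Only numpy, scipy, OpenCV 4.12 (cv2) and the standard library are available. Lean on these libraries where they do the work, as an engineer would, in place of code of your own. Each camera call takes 0.05 s, during which the arm holds its last target. There are 200 camera calls.

TASK

On the raised grey display deck of the toy-shop counter, slide the flat wooden puzzle board with the red car out over the deck's far edge, the yellow-striped one away from the robot, until about a third of its length sticks out, squared to that edge, so that a customer can take it by the overhang. Keep it lying flat on the deck all the way (no lifting or tipping) and leave the other two boards where they are.

Things in the scene. Friction and masses are not known exactly. Their poses are not given: they have to be found in the camera images.
- car_board: the board to slide: loose flat wooden board, 120 mm long (its x), 100 mm wide (its y), 8 mm thick, about 70 g, pale wood with a red car picture on top; origin at the centre of its underside, z up. It starts flat on the deck, length roughly across the striped edge; pushed on its robot-side end it slides easily without coasting, and turns square to two fingertips spread about 50 mm
- edge (a point): middle of the top line of the deck's striped edge, at the height of the deck's top (40 mm above the counter); x points horizontally outwards over the edge (away from the robot), y runs along the edge, z up. The deck is a fixed solid slab, 320 mm deep (from this edge back along -x) by 540 mm along y, with a 12 mm yellow strip along this edge that is flush with its top; beyond the edge is a 40 mm drop to the counter.
- boat_board: bystander: the same board (120 x 100 x 8 mm) with a blue sailing boat; origin at the centre of its underside. The three boards lie side by side on the deck in any order, about 170 mm apart between centres.
- tree_board: bystander: the same board (120 x 100 x 8 mm) with a green tree; origin at the centre of its underside
Not all that is in view belongs to the job. What is shaped like the car_board but black or pink is not meant.

How it is judged:
At the end, for the whole second after the job is handed in: red-car board at rest flat on the deck, centre 5 to 36 mm inside the striped edge (24 to 55 mm overhanging), length within 0.24 rad of square to the edge, within 220 mm of the edge middle along it; boat and tree boards within 15 mm of their starts (x of car_board in the frame of edge between -0.036 and -0.005 m and y of car_board in the frame of edge between -0.22 and 0.22 m and z of car_board in the frame of edge between -0.004 and 0.004 m and angle between the x axis of car_board and the x axis of edge, either way round below 0.24 rad and angle between car_board's own z axis and vertical below 0.06 rad and linear speed of car_board below 0.02 m/s and distance of each of boat_board, tree_board from where it was at the start of the episode below 0.015 m); the robot touches nothing.
It fails at once if the red-car board is lifted more than 15 mm off the deck (z of car_board in the frame of edge above 0.015 m).
It fails at once if the red-car board is tipped by more than 0.25 rad (14 degrees) (angle between car_board's own z axis and vertical above 0.25 rad).
It fails at once if the boat board is moved by more than 15 mm (distance of boat_board from where it was at the start of the episode above 0.015 m).
It fails at once if the tree board is moved by more than 15 mm (distance of tree_board from where it was at the start of the episode above 0.015 m).
It also fails if it takes over 32 s, if anything falls off the work surface, if the arm or the gripper's body presses on something with over 40 N, if the wrist force passes 120 N, or if a joint passes its speed limit or range.

## Working session

There is one attempt and no reset: what is moved stays moved. The work goes in short steps, Python scripts to look and compute and a tool call to move; the robot and the scene stay as the last step left them, time stands still between calls to the robot, and variables do not carry over. Pictures are saved under pics/ and viewed, on a budget of 10 in all, crops included, one or two more only if the job needs it, and the job is handed in when it is done.

Besides the shell and the picture viewer there is one more tool, called after "Emit:" by a JSON object that holds its "op" and its "data". step_arm: Moves the arm, as the interface text tells. Its arguments: {"type":"object","properties":{"motion":{"type":"array"},"newtons":{"type":"number"}},"required":["motion"]}

```bash
mkdir -p pics
cat > h.py <<'E'
from workcell import *
import numpy as np, cv2
def world(cam,depth,uv):
    c=get_calibration(cam);K=np.array(c["K"]);T=np.array(c["world_from_camera"])
    uv=np.atleast_2d(uv).astype(int);d=depth[uv[:,1],uv[:,0]]
    p=np.c_[(uv[:,0]-K[0,2])/K[0,0]*d,(uv[:,1]-K[1,2])/K[1,1]*d,d]
    return p@T[:3,:3].T+T[:3,3]
E
python3 - <<'E'
from h import *
im,d=read_camera("top");cv2.imwrite("pics/top1.png",im);np.save("d.npy",d)
for t in ["car_board","boat_board","tree_board"]:
    for r in regions_of("top",t):
        m=r["region"];v,u=np.nonzero(m&(d>0))
        P=world("top",d,np.c_[u,v]);box=cv2.minAreaRect(P[:,:2].astype(np.float32))
        print(t,round(r["score"],2),u.mean().round(),v.mean().round(),np.median(P,0).round(3),box)
s=read_state();print(s["tool_pos"],s["tcp_rot"],s["time"],s["width"])
E
```

```text
car_board 0.96 368.0 336.0 [ 0.278 -0.336  0.009] ((0.27692705392837524, -0.33694541454315186), (0.1232394427061081, 0.10052436590194702), 67.3846435546875)
car_board 0.91 222.0 135.0 [0.833 0.059 0.008] ((0.8350880146026611, 0.061109915375709534), (0.12310981005430222, 0.10340873897075653), 10.995779991149902)
car_board 0.58 475.0 247.0 [ 0.516 -0.631  0.009] ((0.5175011157989502, -0.6323431134223938), (0.12130443006753922, 0.1038128063082695), 49.18147277832031)
boat_board 0.71 252.0 230.0 [ 0.565 -0.028  0.048] ((0.5662127137184143, -0.028016746044158936), (0.10041898488998413, 0.12187992036342621), 85.20642852783203)
tree_board 0.69 192.0 233.0 [0.558 0.132 0.048] ((0.557647705078125, 0.1327437460422516), (0.1011183112859726, 0.12002719193696976), 87.48041534423828)
[ 0.25823575 -0.62317254  0.25242373] [-3.07976692e+00 -6.12741822e-01  2.97688117e-04] 0.2 0.9985969429163141
```

View pics/top1.png

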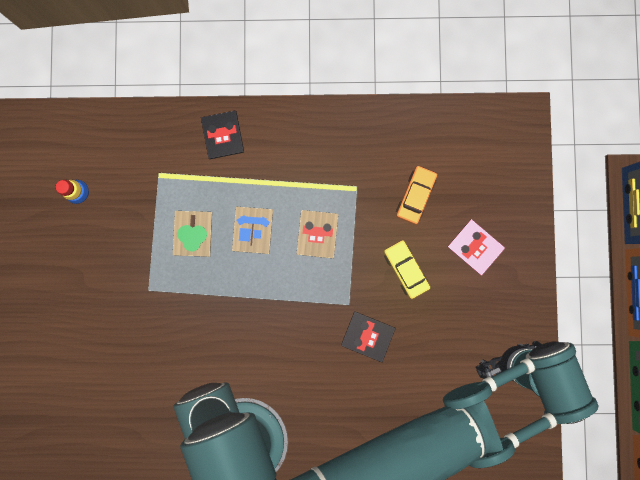

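The picture shows four candidates with a car: black (222,135), black (368,336), pink (475,247) and pale wood on the grey deck (318,233). Only the last one fits, being wood and on the deck beside the boat (252,230) and tree (192,233). I'll measure it and the striped edge, then confirm in a crop.

Run:
```python
from h import *
im,_=read_camera("top");d=np.load("d.npy")
hsv=cv2.cvtColor(im,cv2.COLOR_BGR2HSV)
cv2.imwrite("pics/crop.png",cv2.resize(im[165:310,280:400],None,fx=4,fy=4,interpolation=cv2.INTER_CUBIC))
# full height map
v,u=np.mgrid[160:315,140:370];uv=np.c_[u.ravel(),v.ravel()]
P=world("top",d,uv);H=hsv[uv[:,1],uv[:,0]].astype(int)
yel=(H[:,0]>22)&(H[:,0]<35)&(H[:,1]>150)&(H[:,2]>150)&(abs(P[:,2]-.04)<.006)
Y=P[yel];vx,vy,x0,y0=cv2.fitLine(Y[:,:2].astype(np.float32),2,0,.01,.01).ravel()
n=np.array([abs(vy),-vx*np.sign(vy)]) ;c=np.array([x0,y0])
q=(Y[:,:2]-c)@n; print("strip",yel.sum(),n,np.degrees(np.arctan2(n[1],n[0])),q.min(),q.max(),Y[:,2].mean())
t=np.array([-n[1],n[0]]);s=(Y[:,:2]-c)@t
E=c+n*.006+t*(s.min()+s.max())/2;print("edge mid",E,"len",np.ptp(s))
for nm,(a,b) in dict(car=(290,345),boat=(225,280),tree=(165,220)).items():
    m=(uv[:,0]>a)&(uv[:,0]<b)&(uv[:,1]>200)&(uv[:,1]<265)&(H[:,1]>60)&(P[:,2]>.0445)
    B=cv2.minAreaRect(P[m][:,:2].astype(np.float32));r=np.array(B[0])-E
    print(nm,B,"edge frame",r@n,r@t,P[m][:,2].mean())
    print(cv2.boxPoints(B).round(3).tolist())
```

```text
Traceback (most recent call last):
cv2.error: OpenCV(4.12.0) /io/opencv/modules/imgproc/src/linefit.cpp:50: error: (-215:Assertion failed) count > 0 in function 'fitLine2D_wods'
```

View pics/crop.png

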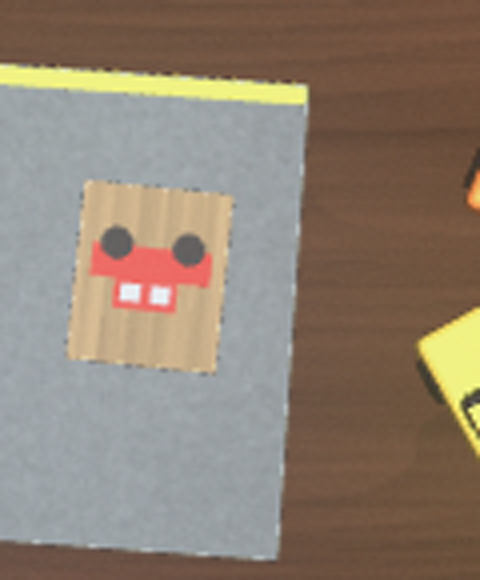

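The crop confirms the pale wood board with the red car (crop 150,275; full picture about 318,233), on the deck with its length across the stripe. The yellow threshold was too strict, so I'll loosen it.

```bash
cat > m.py <<'E'
from h import *
def measure(tag,xr=(280,350)):
    im,d=read_camera("top");cv2.imwrite(f"pics/{tag}.png",im)
    hsv=cv2.cvtColor(im,cv2.COLOR_BGR2HSV)
    v,u=np.mgrid[140:315,140:370];uv=np.c_[u.ravel(),v.ravel()]
    P=world("top",d,uv);H=hsv[uv[:,1],uv[:,0]].astype(int)
    yel=(H[:,0]>24)&(H[:,0]<35)&(H[:,1]>100)&(H[:,2]>200)&(abs(P[:,2]-.04)<.008)
    Y=P[yel];vx,vy,x0,y0=cv2.fitLine(Y[:,:2].astype(np.float32),2,0,.01,.01).ravel()
    n=np.array([abs(vy),-vx*np.sign(vy)]);c=np.array([x0,y0])
    q=(Y[:,:2]-c)@n;t=np.array([-n[1],n[0]]);s=(Y[:,:2]-c)@t
    E=c+n*.006+t*(s.min()+s.max())/2
    print("edge",yel.sum(),E.round(4),"dir deg",np.degrees(np.arctan2(n[1],n[0])).round(2),"strip",q.min().round(4),q.max().round(4),"len",np.ptp(s).round(3))
    for nm,(a,b) in dict(car=xr,boat=(225,280),tree=(165,220)).items():
        m=(uv[:,0]>a)&(uv[:,0]<b)&((P[:,:2]-E)@n<.07)&(P[:,2]>.0445)&(P[:,2]<.055)&(~((H[:,0]>85)&(H[:,0]<110)&(H[:,1]<60)))
        B=cv2.minAreaRect(P[m][:,:2].astype(np.float32));r=np.array(B[0])-E
        print(nm,m.sum(),np.round(B[0],4),np.round(B[1],3),round(B[2],1),"edge frame",(r@n).round(4),(r@t).round(4),"z",P[m][:,2].mean().round(4),cv2.boxPoints(B).round(3).tolist())
    return im,d
E
python3 -c "
from m import *
measure('t2')"
```

```text
edge 813 [ 0.7016 -0.04  ] dir deg -4.51 strip -0.0065 0.0063 len 0.533
car 1403 [ 0.531  -0.1984] [0.175 0.329] 89.8 edge frame -0.1576 -0.1713 z 0.049 [[0.3659999966621399, -0.2849999964237213], [0.6949999928474426, -0.28700000047683716], [0.6959999799728394, -0.1120000034570694], [0.367000013589859, -0.10999999940395355]]
boat 1397 [ 0.6044 -0.0181] [0.13  0.196] 85.1 edge frame -0.0986 0.0142 z 0.0488 [[0.5009999871253967, -0.07500000298023224], [0.6959999799728394, -0.09099999815225601], [0.7070000171661377, 0.03799999877810478], [0.5120000243186951, 0.054999999701976776]]
tree 1422 [0.5553 0.1305] [0.326 0.141] 0.1 edge frame -0.1593 0.1585 z 0.0489 [[0.3919999897480011, 0.20100000500679016], [0.3919999897480011, 0.05999999865889549], [0.718999981880188, 0.05999999865889549], [0.7179999947547913, 0.20100000500679016]]
```

Run:
```python
s=open('m.py').read()
s=s.replace("        B=cv2.min","        cc,L,st,_=cv2.connectedComponentsWithStats(cv2.morphologyEx(m.reshape(u.shape).astype(np.uint8),cv2.MORPH_OPEN,np.ones((3,3),np.uint8)));m=(L==1+st[1:,4].argmax()).ravel()\n        B=cv2.min")
open('m.py','w').write(s)
from m import *
measure('t3')
s=read_state();print(s["tool_pos"],s["tcp_rot"],s["time"],s["width"],s["wrist_force"])
from scipy.spatial.transform import Rotation as R
print(R.from_rotvec(s["tcp_rot"]).as_matrix().round(3))
```

```text
edge 801 [ 0.7015 -0.0406] dir deg -4.49 strip -0.0065 0.0068 len 0.532
car 272 [ 0.5149 -0.1985] [0.078 0.043] 82.5 edge frame -0.1737 -0.1721 z 0.0488 [[0.48899999260902405, -0.23399999737739563], [0.531000018119812, -0.23999999463558197], [0.5410000085830688, -0.16300000250339508], [0.49900001287460327, -0.15700000524520874]]
boat 445 [ 0.5748 -0.0297] [0.097 0.083] 4.0 edge frame -0.1272 0.0009 z 0.0488 [[0.5239999890327454, 0.00800000037997961], [0.5289999842643738, -0.07500000298023224], [0.6259999871253967, -0.06800000369548798], [0.6200000047683716, 0.014999999664723873]]
tree 192 [0.5596 0.1357] [0.075 0.038] 86.1 edge frame -0.1553 0.1646 z 0.0496 [[0.5379999876022339, 0.10000000149011612], [0.5759999752044678, 0.09700000286102295], [0.5809999704360962, 0.1720000058412552], [0.5429999828338623, 0.17399999499320984]]
[ 0.25831161 -0.62345441  0.25294192] [-3.08067649e+00 -6.12904197e-01  1.37261652e-04] 0.35 1.0005794334098417 [-0.30556607 -0.13091714  0.22873151]
[[ 0.924  0.383 -0.   ]
 [ 0.383 -0.924  0.001]
 [ 0.    -0.001 -1.   ]]
```

```bash
cat > m.py <<'E'
from h import *
def plane(uv,z,c):
    K=np.array(c["K"]);T=np.array(c["world_from_camera"])
    r=np.c_[(uv[:,0]-K[0,2])/K[0,0],(uv[:,1]-K[1,2])/K[1,1],np.ones(len(uv))]@T[:3,:3].T
    return (T[:3,3]+r*((z-T[2,3])/r[:,2])[:,None])[:,:2]
def measure(tag):
    im,d=read_camera("top");cv2.imwrite(f"pics/{tag}.png",im);c=get_calibration("top")
    hsv=cv2.cvtColor(im,cv2.COLOR_BGR2HSV)
    y=cv2.inRange(hsv,(24,100,200),(35,255,255));y[:150]=0;y[215:]=0;y[:,:140]=0;y[:,365:]=0
    v,u=np.nonzero(y);Y=plane(np.c_[u,v],.04,c)
    vx,vy,x0,y0=cv2.fitLine(Y.astype(np.float32),cv2.DIST_HUBER,0,.001,.001).ravel()
    n=np.array([abs(vy),-vx*np.sign(vy)]);o=np.array([x0,y0]);t=np.array([-n[1],n[0]]);s=(Y-o)@t
    E=o+n*.006+t*(s.min()+s.max())/2
    print("edge",E.round(4),"deg",np.degrees(np.arctan2(n[1],n[0])).round(2),"len",np.ptp(s).round(3))
    w=cv2.inRange(hsv,(8,40,135),(23,160,255));w[:150]=0;w[295:]=0;w[:,:155]=0;w[:,352:]=0
    w=cv2.morphologyEx(w,cv2.MORPH_OPEN,np.ones((2,2),np.uint8))
    w=cv2.morphologyEx(w,cv2.MORPH_CLOSE,np.ones((9,9),np.uint8))
    for k in cv2.findContours(w,cv2.RETR_EXTERNAL,cv2.CHAIN_APPROX_NONE)[0]:
        if cv2.contourArea(k)<500: continue
        B=cv2.minAreaRect(plane(k[:,0],.048,c).astype(np.float32));r=np.array(B[0])-E
        p=cv2.boundingRect(k)
        print("px",p,np.round(B[0],4),np.round(B[1],3),round(B[2],1),"edge frame",(r@n).round(4),(r@t).round(4),cv2.boxPoints(B).round(3).tolist())
E
python3 -c "
from m import *
measure('t4')"
```

```text
edge [ 0.7015 -0.0407] deg -4.51 len 0.532
px (174, 212, 39, 46) [0.5549 0.13  ] [0.1  0.12] 87.5 edge frame -0.1596 0.1587 [[0.49300000071525574, 0.08299999684095383], [0.6129999756813049, 0.07699999958276749], [0.6169999837875366, 0.1770000010728836], [0.4970000088214874, 0.18299999833106995]]
px (298, 211, 41, 48) [ 0.5504 -0.2047] [0.1  0.12] 83.4 edge frame -0.1378 -0.1753 [[0.48500001430511475, -0.24699999392032623], [0.6039999723434448, -0.26100000739097595], [0.6159999966621399, -0.16200000047683716], [0.4970000088214874, -0.14800000190734863]]
px (233, 208, 41, 47) [ 0.5628 -0.0313] [0.1  0.12] 85.0 edge frame -0.1391 -0.0015 [[0.49900001287460327, -0.07599999755620956], [0.6179999709129333, -0.0860000029206276], [0.6269999742507935, 0.013000000268220901], [0.5070000290870667, 0.024000000208616257]]
```

Positions in the edge frame: car board at x −0.138, y −0.175, about 2° off square. The plan is to come down behind its robot-side end with the jaws spread 50 mm along the edge, then push about 118 mm outwards.

Emit:
{"op": "step_arm", "data": {"motion": [[[0.05,0.025,0.055,0,0,0,-4],[0.05,0.05,0.11,0,0,0,-8],[0.05,0.075,0.165,0,0,0,-12],[0.05,0.1,0.22,0,0,0,-16],[0.05,0.125,0.275,0,0,0,-20],[0.05,0.15,0.33,0,0,0,-24],[0.05,0.175,0.385,0,0,0,-27],[0.05,0.195,0.427,0,0,0,-27]]], "newtons": 40}}

```text
time: 1.4
tool_pos: [0.454, -0.1943, 0.2535]
tcp_rot: [-3.139, 0.122, -0.002]
wrist_force: [0.3, -0.2, 0.5]
width: 0.587
```

Emit:
{"op": "step_arm", "data": {"motion": [[[0.05,0,-0.002,-0.03,0,0,0],[0.05,0,-0.002,-0.07,0,0,0],[0.05,0,-0.002,-0.11,0,0,0],[0.05,0,-0.002,-0.14,0,0,0],[0.05,0,-0.002,-0.165,0,0,0],[0.05,0,-0.002,-0.177,0,0,0],[0.05,0,-0.002,-0.182,0,0,0],[0.05,0,-0.002,-0.182,0,0,0]]]}}

```text
time: 2.4
tool_pos: [0.4544, -0.1966, 0.072]
tcp_rot: [3.139, -0.122, 0.003]
wrist_force: [-0.8, 0.2, 0.0]
width: 0.585
```

Run:
```python
from m import *
measure('t5')
im,d=read_camera("side");cv2.imwrite("pics/side5.png",im)
c=get_calibration("side");T=np.array(c["world_from_camera"]);print(T.round(2))
```

```text
edge [ 0.7015 -0.0407] deg -4.51 len 0.532
px (174, 212, 39, 46) [0.555 0.13 ] [0.1  0.12] 87.6 edge frame -0.1595 0.1586 [[0.49300000071525574, 0.0820000022649765], [0.6129999756813049, 0.07699999958276749], [0.6169999837875366, 0.17800000309944153], [0.4970000088214874, 0.18299999833106995]]
px (299, 211, 40, 48) [ 0.5512 -0.2048] [0.1   0.118] 83.5 edge frame -0.137 -0.1754 [[0.4869999885559082, -0.24799999594688416], [0.6039999723434448, -0.26100000739097595], [0.6159999966621399, -0.16200000047683716], [0.49799999594688416, -0.14900000393390656]]
px (233, 208, 41, 47) [ 0.5628 -0.0313] [0.1  0.12] 85.0 edge frame -0.1391 -0.0015 [[0.49900001287460327, -0.07599999755620956], [0.6179999709129333, -0.0860000029206276], [0.6269999742507935, 0.013000000268220901], [0.5070000290870667, 0.024000000208616257]]
[[-0.98 -0.14  0.11  0.39]
 [-0.18  0.75 -0.63  0.77]
 [ 0.   -0.64 -0.77  1.24]
 [ 0.    0.    0.    1.  ]]
```

View pics/side5.png

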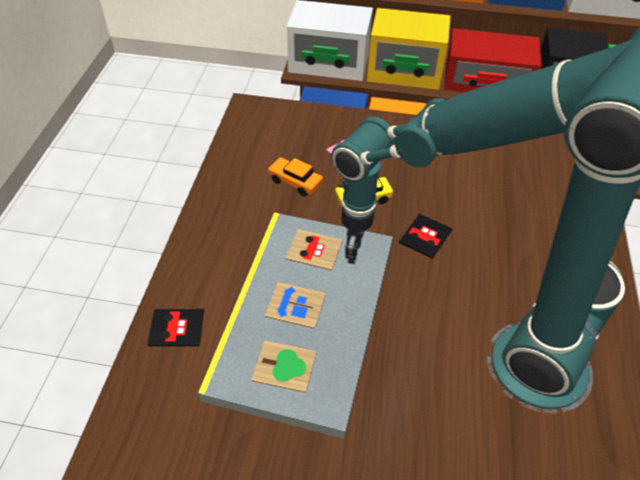

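The side picture shows the gripper at (352,250), just behind the car board (313,248) and clear of it. I'll lower it slowly to feel for the deck.

Emit:
{"op": "step_arm", "data": {"motion": [[[0.05,0,0,-0.002,0,0,0],[0.05,0,0,-0.004,0,0,0],[0.05,0,0,-0.006,0,0,0],[0.05,0,0,-0.007,0,0,0],[0.05,0,0,-0.008,0,0,0],[0.05,0,0,-0.008,0,0,0],[0.05,0,0,-0.008,0,0,0],[0.05,0,0,-0.008,0,0,0]]]}}

```text
time: 3.5
tool_pos: [0.4549, -0.1968, 0.0646]
tcp_rot: [3.139, -0.122, 0.005]
wrist_force: [-0.0, 0.2, -0.5]
width: 0.585
```

Run:
```python
from h import *
im,d=read_camera("wrist");cv2.imwrite("pics/w6.png",im)
print(read_state()["wrist_force"])
```

```text
[0.21168994 0.26481075 0.22863216]
```

View pics/w6.png

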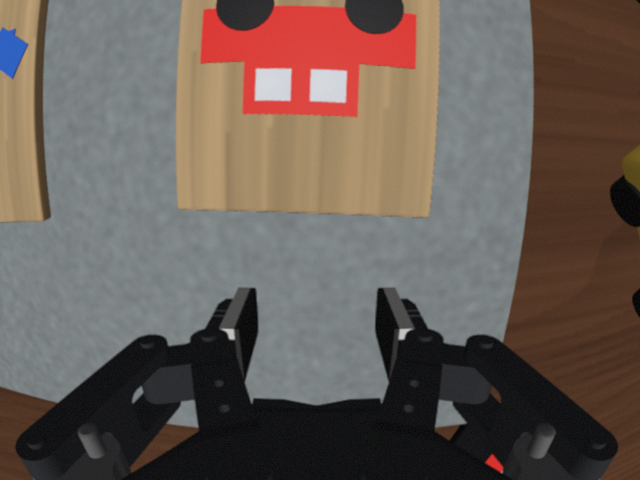

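The wrist view shows both fingertips (240,290 and 393,290) behind the board's end at row 212. They are well centred and there is no contact yet. I'll go a little lower.

Emit:
{"op": "step_arm", "data": {"motion": [[[0.05,0,0,-0.001,0,0,0],[0.05,0,0,-0.002,0,0,0],[0.05,0,0,-0.003,0,0,0],[0.05,0,0,-0.004,0,0,0],[0.05,0,0,-0.004,0,0,0],[0.05,0,0,-0.004,0,0,0],[0.05,0,0,-0.004,0,0,0],[0.05,0,0,-0.004,0,0,0]]]}}

```text
time: 4.55
tool_pos: [0.4549, -0.1968, 0.0606]
tcp_rot: [3.138, -0.122, 0.005]
wrist_force: [-0.6, 1.1, 0.6]
width: 0.58
```

Emit:
{"op": "step_arm", "data": {"motion": [[[0.05,0.01,-0.0008,0,0,0,0],[0.05,0.018,-0.0014,0,0,0,0],[0.05,0.024,-0.0019,0,0,0,0],[0.05,0.03,-0.0024,0,0,0,0],[0.05,0.038,-0.003,0,0,0,0],[0.05,0.045,-0.0035,0,0,0,0],[0.05,0.05,-0.0039,0,0,0,0],[0.05,0.05,-0.0039,0,0,0,0]]]}}

```text
time: 5.55
tool_pos: [0.5054, -0.2008, 0.0607]
tcp_rot: [3.138, -0.122, 0.005]
wrist_force: [-0.1, -1.1, -0.4]
width: 0.586
```

Run:
```python
from m import *
measure('t7')
im,d=read_camera("wrist");cv2.imwrite("pics/w7.png",im)
print(read_state()["wrist_force"])
```

```text
edge [ 0.7015 -0.0407] deg -4.51 len 0.532
px (174, 212, 39, 46) [0.555 0.13 ] [0.1  0.12] 87.6 edge frame -0.1595 0.1586 [[0.49300000071525574, 0.0820000022649765], [0.6129999756813049, 0.07699999958276749], [0.6169999837875366, 0.17800000309944153], [0.4970000088214874, 0.18299999833106995]]
px (233, 208, 41, 47) [ 0.5628 -0.0313] [0.1  0.12] 85.0 edge frame -0.1391 -0.0015 [[0.49900001287460327, -0.07599999755620956], [0.6179999709129333, -0.0860000029206276], [0.6269999742507935, 0.013000000268220901], [0.5070000290870667, 0.024000000208616257]]
px (300, 204, 38, 31) [ 0.5934 -0.206 ] [0.1   0.077] 85.3 edge frame -0.0948 -0.1732 [[0.5509999990463257, -0.2529999911785126], [0.628000020980835, -0.2590000033378601], [0.6359999775886536, -0.1589999943971634], [0.5590000152587891, -0.15299999713897705]]
[ 0.71754965 -0.16783857 -0.48585537]
```

View pics/w7.png

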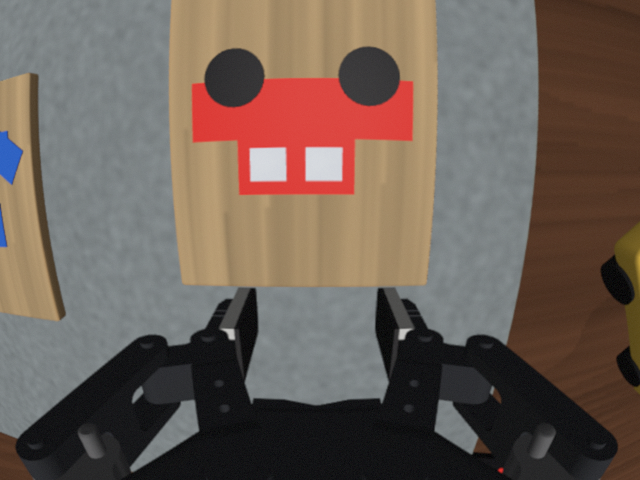

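The push works: the board now sits square against both fingertips (board end at row 285) with its centre about 116 mm inside the edge. I'll push about 94 mm further.

Emit:
{"op": "step_arm", "data": {"motion": [[[0.05,0.01,-0.0008,0,0,0,0],[0.05,0.022,-0.0017,0,0,0,0],[0.05,0.034,-0.0027,0,0,0,0],[0.05,0.046,-0.0036,0,0,0,0],[0.05,0.058,-0.0046,0,0,0,0],[0.05,0.068,-0.0054,0,0,0,0],[0.05,0.075,-0.0059,0,0,0,0],[0.05,0.075,-0.0059,0,0,0,0]]]}}

```text
time: 6.65
tool_pos: [0.5805, -0.2066, 0.0606]
tcp_rot: [3.138, -0.122, 0.005]
wrist_force: [-0.2, 0.3, 0.0]
width: 0.585
```

Run:
```python
from m import *
measure('t8')
print(read_state()["wrist_force"])
```

```text
edge [ 0.7016 -0.0407] deg -4.5 len 0.532
px (174, 212, 39, 46) [0.555 0.13 ] [0.1  0.12] 87.6 edge frame -0.1595 0.1587 [[0.49300000071525574, 0.0820000022649765], [0.6129999756813049, 0.07699999958276749], [0.6169999837875366, 0.17800000309944153], [0.4970000088214874, 0.18299999833106995]]
px (233, 208, 41, 46) [ 0.5628 -0.0313] [0.1  0.12] 85.0 edge frame -0.1391 -0.0015 [[0.49900001287460327, -0.07599999755620956], [0.6179999709129333, -0.0860000029206276], [0.6269999742507935, 0.013000000268220901], [0.5070000290870667, 0.024000000208616257]]
[0.26117692 0.70313531 0.72193071]
```

Emit:
{"op": "step_arm", "data": {"motion": [[[0.05,0.008,-0.0006,0,0,0,0],[0.05,0.015,-0.0012,0,0,0,0],[0.05,0.019,-0.0015,0,0,0,0],[0.05,0.019,-0.0015,0,0,0,0],[0.05,0.019,-0.0015,0,0,0,0],[0.05,0.005,-0.0004,0,0,0,0],[0.05,-0.015,0.0012,0,0,0,0],[0.05,-0.025,0.002,0,0,0,0]]]}}

```text
time: 7.7
tool_pos: [0.5529, -0.2041, 0.0601]
tcp_rot: [3.139, -0.123, 0.002]
wrist_force: [-0.9, 0.0, -0.9]
width: 0.585
```

Emit:
{"op": "step_arm", "data": {"motion": [[[0.05,-0.01,0.001,0.01,0,0,0],[0.05,-0.02,0.002,0.04,0,0,0],[0.05,-0.05,0.002,0.08,0,0,0],[0.05,-0.09,0.002,0.12,0,0,0],[0.05,-0.12,0.002,0.15,0,0,0],[0.05,-0.14,0.002,0.17,0,0,0],[0.05,-0.15,0.002,0.18,0,0,0],[0.05,-0.15,0.002,0.18,0,0,0]]]}}

```text
time: 8.7
tool_pos: [0.4031, -0.2024, 0.2412]
tcp_rot: [3.138, -0.123, 0.006]
wrist_force: [-0.5, 0.2, 0.2]
width: 0.583
```

Run:
```python
from m import *
measure('t9')
im=cv2.imread("pics/t9.png");cv2.imwrite("pics/c9.png",cv2.resize(im[150:310,140:400],None,fx=3,fy=3))
```

```text
edge [ 0.7015 -0.0407] deg -4.5 len 0.532
px (174, 212, 39, 46) [0.555 0.13 ] [0.1  0.12] 87.6 edge frame -0.1595 0.1586 [[0.49300000071525574, 0.0820000022649765], [0.6129999756813049, 0.07699999958276749], [0.6169999837875366, 0.17800000309944153], [0.4970000088214874, 0.18299999833106995]]
px (233, 208, 41, 47) [ 0.5627 -0.0313] [0.1  0.12] 85.0 edge frame -0.1392 -0.0015 [[0.49900001287460327, -0.07599999755620956], [0.6179999709129333, -0.0860000029206276], [0.6269999742507935, 0.013000000268220901], [0.5070000290870667, 0.024000000208616257]]
px (301, 169, 40, 47) [ 0.6658 -0.2123] [0.1   0.121] 85.5 edge frame -0.0221 -0.1739 [[0.6019999980926514, -0.257999986410141], [0.722000002861023, -0.2669999897480011], [0.7300000190734863, -0.16699999570846558], [0.609000027179718, -0.15800000727176666]]
```

View pics/c9.png

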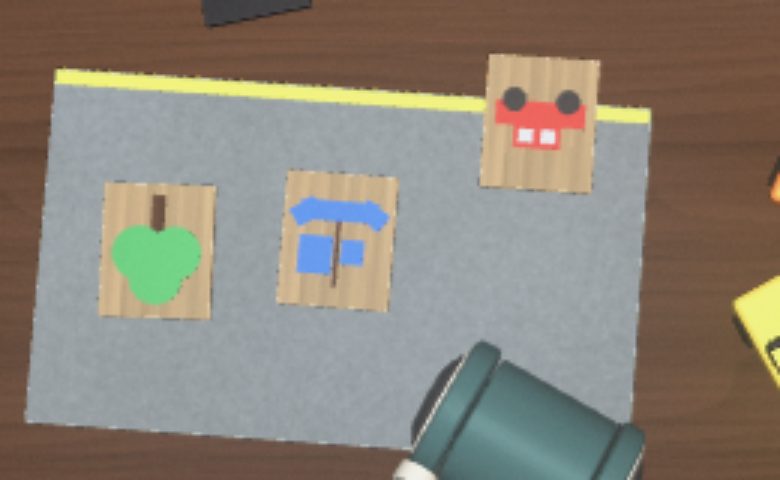

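The board overhangs the stripe, square to it and with its centre 22 mm inside the edge. The boat and tree boards are unmoved and the arm is clear, so I'm handing in.

```bash
python3 -c "
from workcell import *
finish_job()"
```

```text
the job is handed in; nothing more can be done
```

I slid the red-car board straight out over the striped edge, pushing its robot-side end with both fingertips. It stayed on the deck, and I then backed the arm off and up and handed the job in. The interface gives no verdict, so this rests on my own last checks.

- **Car board:** in the last top picture its centre is about 22 mm inside the edge, so about 38 mm (roughly a third of its length) overhangs. It is 174 mm from the edge middle along the edge and square to it within about 0.1°.
- **Other boards:** the boat and tree boards measured the same as at the start, to about 0.1 mm.
- **Arm:** it ended clear of everything, and the forces it reported stayed at noise level, about 1 N.
- **Time:** about 9 s of the 32 s allowed.
- **Failed or limited checks:** my first board and edge measurements, from a colour threshold and the depth picture, were unusable. I redid them from colour on the known deck height. During the last part of the push the arm hid the car board from the top camera. I did not measure its height or tilt separately at the end, but its outline on the deck plane matched its true size.

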